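Pack hanging muddlers into the carton insert

TASK

Lift the straight muddler up and off its hook under the display stand's header board and lower it fully home into pocket 1 of the grey insert in the carton tray (the pocket farthest from the robot); then do the same with the waisted muddler into pocket 2, the middle one. The insert has slid sideways in its carton by an unknown amount, so look or feel for the holes; keep each muddler in the fingers until it is home, force nothing (under 30 N on the stand, under 60 N on the tray), and leave the crockery alone.

Things in the scene. Friction and masses are not known exactly. Their poses are not given: they have to be found in the camera images.
- stand: Fixed black steel display stand. Origin on the table below the line where the loops hang; hooks point along its -x (roughly to the robot), y along the rail, z up. Base plate 12 mm thick, x -55..115, y +-165 mm. 16 mm posts at x 60, y +-150. Plywood header board above: x -20..130, y +-165, underside 330 mm high; it bars an upright tool: come from the hook side tilted 35 to 45 degrees.
- hook_left (a point): Bar axis of the +y hook where a loop hangs, 270 mm above the table (stand x 0, y +55 mm). The 8 mm bar runs level from the rail (x 60 mm) to x -20 mm, where its tip turns straight up, rising 14 mm above the top of the level bar. Raise a loop by 14 to 32 mm (best 23), then draw it out along the stand's -x.
- hook_right (a point): The same point of the -y hook, an identical hook (stand x 0, y -55 mm).
- straight_muddler: Straight muddler: plain wooden rod, 26 mm thick all along. Loose, 196 mm tall, 120 g. Body 152 mm tall, foot chamfered 2.5 mm; on top a stiff 4 mm steel wire loop in its own y-z plane, opening 20 mm wide, from 152 to 192 mm above the foot. Origin: centre of the foot's underside, z up along it. Hangs upright by the loop on either hook, foot 83 mm above the table.
- waisted_muddler: Waisted muddler: wood, 26 mm foot to 40 mm height, slim 18 mm handle from 50 mm up. Loose, 196 mm tall, 120 g. Body 152 mm tall, foot chamfered 2.5 mm; on top a stiff 4 mm steel wire loop in its own y-z plane, opening 20 mm wide, from 152 to 192 mm above the foot. Origin: centre of the foot's underside, z up along it. Hangs upright by the loop on either hook, foot 83 mm above the table.
- tray: Fixed cardboard tray 214 x 114 mm, walls 32 mm high; origin: centre of its underside; x (long side) points away from the robot. In it a grey insert block 190 x 74 mm, top 47 mm above the table, with three round blind pockets at x +58 (1, farthest), 0 (2), -58 mm (3, stays empty). The whole insert is shifted -13..+13 mm along tray y; the shift is not measured, and stiff.
- pocket1 (a point): Centre of the floor of pocket 1, 12 mm above the table, as it would be were the insert in mid-position; the real pocket is up to 13 mm off along the tray's y (x is true). Hole 29 mm in diameter, 1.5 mm chamfer, 35 mm deep. Axes as the tray.
- pocket2 (a point): The same for pocket 2 (middle); it has the same sideways shift as pocket 1.
- tumbler: Bystander: loose glass tumbler, 66 mm across, 85 mm high; origin at its foot's centre.
- bowl: Bystander: loose white bowl, 110 mm across, 50 mm high; origin at its foot's centre.
- saucers: Bystander: stack of white saucers, 120 mm across, 52 mm high; origin at the foot's centre.

How it is judged:
On the way, in this order (a step that is already met when the one before it is completed fails the run):
1. the straight muddler is held in the fingers, off its hook and drawn at least 50 mm out in front of it, its foot more than 60 mm above the table (x of straight_muddler in the frame of stand below -0.05 m and height (world z) of straight_muddler above 0.06 m and contact force between straight_muddler and the fingers above 1 N), for 0.1 s.
2. the straight muddler, still held in the fingers, is fully home in pocket 1 (foot within 4 mm of the pocket floor, upright) (x of straight_muddler in the frame of pocket1 between -0.006 and 0.006 m and y of straight_muddler in the frame of pocket1 between -0.017 and 0.017 m and z of straight_muddler in the frame of pocket1 between -0.005 and 0.004 m and angle between straight_muddler's own z axis and vertical below 0.1 rad and contact force between straight_muddler and the fingers above 1 N), for 0.1 s.
3. the waisted muddler is held in the fingers, off its hook and drawn at least 50 mm out in front of it, its foot more than 60 mm above the table (x of waisted_muddler in the frame of stand below -0.05 m and height (world z) of waisted_muddler above 0.06 m and contact force between waisted_muddler and the fingers above 1 N), for 0.1 s.
4. the waisted muddler, still held in the fingers, is fully home in pocket 2 (foot within 4 mm of the pocket floor, upright) (x of waisted_muddler in the frame of pocket2 between -0.006 and 0.006 m and y of waisted_muddler in the frame of pocket2 between -0.017 and 0.017 m and z of waisted_muddler in the frame of pocket2 between -0.005 and 0.004 m and angle between waisted_muddler's own z axis and vertical below 0.1 rad and contact force between waisted_muddler and the fingers above 1 N), for 0.1 s.
At the end, for the whole second after the job is handed in: The straight muddler stands in pocket 1 and the waisted one in pocket 2, each foot within 4 mm of the pocket floor, within 6 mm of the pocket along the row (17 mm of the unshifted pocket across it), upright within 0.1 rad, released and at rest (x of straight_muddler in the frame of pocket1 between -0.006 and 0.006 m and y of straight_muddler in the frame of pocket1 between -0.017 and 0.017 m and z of straight_muddler in the frame of pocket1 between -0.005 and 0.004 m and angle between each of straight_muddler, waisted_muddler's own z axis and vertical below 0.1 rad and x of waisted_muddler in the frame of pocket2 between -0.006 and 0.006 m and y of waisted_muddler in the frame of pocket2 between -0.017 and 0.017 m and z of waisted_muddler in the frame of pocket2 between -0.005 and 0.004 m and linear speed of each of straight_muddler, waisted_muddler below 0.02 m/s); the robot touches nothing.
It fails at once if a muddler is wrenched against the stand with more than 30 N (contact force between any of straight_muddler, waisted_muddler and stand above 30 N).
It fails at once if a muddler is pushed onto the tray or its insert with more than 60 N (contact force between any of straight_muddler, waisted_muddler and tray above 60 N).
It fails at once if the tumbler, bowl or saucers are moved by more than 20 mm (distance of any of tumbler, bowl, saucers from where it was at the start of the episode above 0.02 m).
It also fails if it takes over 72 s, if anything falls off the work surface, if the arm or the gripper's body presses on something with over 40 N, if the wrist force passes 120 N, or if a joint passes its speed limit or range.

ROBOT

A 6-joint arm with a two-finger parallel gripper is mounted at the origin on the work surface. World frame = base frame: x ahead of the robot, y to its left, z up, the work surface at z = 0. Lengths are in m, angles in rad, forces in N, time in s.
With the tool pointing down it reaches from about 0.3 to 0.775 m from the base axis. Payload 14.6 kg.
Tool frame: the origin (TCP) lies between the finger pads; the fingertips stand 14 mm ahead of it and the grasp point (between the pads) lies 5 mm behind it; z points along the fingers, y is the line along which they close (so a half turn about z gives the same grasp; the last joint's range is limited). The gripper opens to 94 mm and grips with 3 to 60 N. Pads are 16 mm wide; open, the fingers measure 119 mm over their backs; the gripper's body (75 mm by 177 mm) begins 78 mm behind the grasp point.
Start: joints at [-1.306, 0.3, 1.521, -0, 1.321, -0.067], TCP at [0.179, -0.52, 0.219] pointing down, gripper open.
Joint ranges: [-3.03, 3.03], [-0.79, 2.21], [0.23, 2.52], [-1.04, 4.18], [0, 3.07], [-2.55, 2.55]. Speed limits (rad/s): [2.22, 2.22, 2.57, 3.14, 3.14, 3.14].

INTERFACE

Orientations are given as [roll, pitch, yaw] about the fixed x, y, z axes, in that order (R = Rz(yaw) Ry(pitch) Rx(roll)).
In Python, from station import ctrl gives the robot as it stands. The module is installed in compiled form; this text tells all that it offers.
- The arm moves only by the tool move_arm, never from a script. Its argument "targets" is a list of rows, each a list of 7 numbers: the opening, from -1 (shut) to 1 (fully open), then the shift along the tool's x, y, z in units of 50 mm (1.0 is 50 mm), then the turn, a rotation vector about the tool's x, y, z in rad. A call has 1 to 12 rows; each row is the pose to reach, as a shift and turn from the pose commanded when the call began, along the tool's axes at that moment; what a row does not reach only later rows make up. A row lasts 1/10 s, in which the tool goes at most 50 mm and 8.59 degrees, less where a joint would pass 70% of its speed; a pose out of reach is approached as far as the arm can. A call with a gripper value outside its range is refused whole. The fingers move at their own pace and stop on an object; "grip_force" is the grip in N (left out, the last holds). Time passes only in rows, so rows that repeat a pose let the fingers close. It gives the time, the measured TCP pose, the force, the opening and the grip force at its end, in the units of the state.
- ctrl.get_obs(): the state, without advancing time (a new reading comes with each control period).
- ctrl.camera(name): name is "side" or "top"; returns (picture, depth): 384x512x3 uint8, red, green, blue; 384x512 float32, m along the optical axis (not along the pixel's ray), 0 where there is no reading.
- ctrl.camera_params(name): a dict with "intrinsics" (3x3 intrinsics, pixels), "rvec" (rotation vector, rad) and "tvec" (3), from world to camera coordinates, as OpenCV has them. Camera axes: x right, y down, z forward; pixel columns grow to the right and rows downward; lengths in m; the calibration is good to about 2 mm. A picture is of the moment at which its call begins. camera_params takes no time and is no camera call.
- ctrl.hand_in(): hands the job in; it is judged then, once.
Trained networks look in the newest picture that a camera, given by its name, has taken for a name from the list of things; names that differ only in an ending like _2 or _b are one class to them, and where a whole thing is asked for, a point or a joint stands for the part that bears it (a point fixed in the world has none). Each returns a list of dicts, best first, with "score" (0 to 1); they miss things now and then, are a little off and sometimes report something else, mostly with a low value. They report only what shows in the picture. A call takes as long as a camera call.
- ctrl.cut_out(camera, target): "region" (384x512 bool, what is visible of it) and "point" ([column, row] in pixels, amid what is visible of it).
- ctrl.tip_of(camera, target): "point" ([column, row] in pixels: a listed point, or the origin of a listed thing).
The state is a dict: "time_s": time; "qpos": joint angles; "joint_vel": joint speeds; "tau": joint torques, N m; "ee_pos": TCP position; "eef_rot": TCP orientation; "force": force on the tool from outside, world axes, zero at the start; "moment": the same for the moment, N m; "grip_width": finger opening in m; "grip_force": force on a finger pad.
Only numpy, scipy, OpenCV 4.12 (cv2) and the standard library are available. Lean on these libraries where they do the work, as an engineer would, in place of code of your own. Each camera call takes 0.05 s, during which the arm holds its last target. There are 200 camera calls.

## Working session

There is one attempt and no reset: what is moved stays moved. The work goes in short steps, Python scripts to look and compute and a tool call to move; the robot and the scene stay as the last step left them, time stands still between calls to the robot, and variables do not carry over. Pictures are saved under pics/ and viewed, at most 10 in all, crops included, and the job is handed in when it is done.

Besides the shell and the picture viewer there is one more tool, called after "Call:" as a command line: name --pt "numbers of a row" for each row, then --argument value for the rest. move_arm: Moves the arm, as the interface text tells. Its arguments: {"type":"object","properties":{"targets":{"type":"array"},"grip_force":{"type":"number"}},"required":["targets"]}

```bash
mkdir -p pics
cat > h.py <<'E'
import numpy as np,cv2
from scipy.spatial.transform import Rotation as Ro
from station import ctrl
def cam(n):
    p=ctrl.camera_params(n);K=np.array(p["intrinsics"]);R=cv2.Rodrigues(np.array(p["rvec"],float))[0];t=np.array(p["tvec"],float).ravel()
    return K,R,t
def ray(n,uv):
    K,R,t=cam(n);d=R.T@np.linalg.inv(K)@np.array([uv[0],uv[1],1.]);return -R.T@t,d
def at_z(n,uv,z):
    o,d=ray(n,uv);return o+d*(z-o[2])/d[2]
def cloud(n,D):
    K,R,t=cam(n);v,u=np.mgrid[:384,:512];P=np.stack([u,v,np.ones_like(u)],-1)@np.linalg.inv(K).T*D[...,None]
    return (P-t)@R
def proj(n,X):
    K,R,t=cam(n);p=K@(R@np.array(X)+t);return p[:2]/p[2]
E
cat > a.py <<'E'
from h import *
np.set_printoptions(precision=4,suppress=True)
o=ctrl.get_obs();print(o["ee_pos"],o["eef_rot"],o["grip_width"],o["time_s"])
im=[]
for n in("side","top"):
    p,D=ctrl.camera(n);np.savez(n+".npz",p=p,D=D);im.append(p)
    K,R,t=cam(n);print(n,"cam at",-R.T@t,K[0,0])
    C=cloud(n,D)
    for k in["hook_left","hook_right","straight_muddler","waisted_muddler","tray","pocket1","pocket2","stand"]:
        z={"hook_left":.27,"hook_right":.27,"straight_muddler":.083,"waisted_muddler":.083,"pocket1":.012,"pocket2":.012}.get(k,0)
        for r in ctrl.tip_of(n,k)[:2]:print(k,"tip",round(r["score"],2),r["point"],at_z(n,r["point"],z))
    for k in["straight_muddler","waisted_muddler","tumbler","bowl","saucers","tray"]:
        for r in ctrl.cut_out(n,k)[:1]:
            m=r["region"]&(D>0);print(k,"cut",round(r["score"],2),r["point"],m.sum(),np.percentile(C[m],[5,50,95],axis=0).tolist() if m.any() else 0)
    cv2.imwrite(f"pics/{n}0.png",p[...,::-1])
E
python3 a.py
```

```text
[ 0.1791 -0.5198  0.2189] [-3.1405 -0.0001  0.3318] 0.09365532448755792 0.0
side cam at [0.2572 0.8163 1.0473] 412.33756850446343
hook_left tip 0.83 [250.9, 109.7] [ 0.6316 -0.2262  0.27  ]
hook_right tip 0.93 [274.1, 95.7] [ 0.5844 -0.3269  0.27  ]
waisted_muddler tip 0.64 [273.1, 142.9] [ 0.5764 -0.3077  0.083 ]
tray tip 0.74 [228.7, 261.9] [0.5648 0.1742 0.    ]
tray tip 0.56 [248.6, 113.9] [ 0.7608 -0.5562  0.    ]
pocket1 tip 0.95 [226.5, 259.1] [0.5712 0.1744 0.012 ]
pocket1 tip 0.65 [207.2, 263.2] [0.6202 0.2066 0.012 ]
pocket2 tip 0.95 [226.5, 259.1] [0.5712 0.1744 0.012 ]
pocket2 tip 0.65 [207.2, 263.2] [0.6202 0.2066 0.012 ]
stand tip 0.9 [260.9, 164.8] [ 0.6092 -0.2675  0.    ]
waisted_muddler cut 0.7 [274.5, 126.4] 200 [[0.5644334660665808, -0.31891097486353537, 0.09753176437989973], [0.5724572966661786, -0.311144198605597, 0.15960658484374646], [0.5819174448074195, -0.3046064125458469, 0.23354399719844016]]
tumbler cut 0.66 [189.3, 205.9] 500 [[0.7112036696321544, 0.011562672519642008, 0.011544551935380783], [0.737024202835722, 0.04635179542438725, 0.05906339026458919], 
[... 1945 characters left out ...]
2455644176]]
bowl cut 0.76 [393.0, 271.9] 773 [[0.2652109657569985, -0.48423560098422014, 0.004194786733646804], [0.3069480067760602, -0.45110505038896004, 0.021020739154175933], [0.3491721484415559, -0.40463363954550824, 0.04991053482376782]]
saucers cut 0.29 [391.6, 272.2] 820 [[0.2622331418209454, -0.4842913930771031, 0.003969494188058695], [0.30556452495660913, -0.4498983580652891, 0.02196344526004121], [0.3522519197673687, -0.4043690776602711, 0.0510511882334894]]
tray cut 0.73 [219.9, 195.7] 1825 [[0.4817644878995796, 0.09913555957763595, 0.0030432872176656797], [0.5670061574299726, 0.1721807770327181, 0.04224001478347476], [0.650299567778338, 0.25091947646970186, 0.05072861283160214]]
```

```bash
cat > b.py <<'E'
from h import *
s=np.load("side.npz")["p"][60:320,150:400];t=np.load("top.npz")["p"][100:300,170:420]
a=cv2.resize(s,None,fx=2.2,fy=2.2,interpolation=3);b=cv2.resize(t,None,fx=1,fy=1)
cv2.imwrite("pics/m1.png",cv2.resize(s,None,fx=2.3,fy=2.3,interpolation=3)[...,::-1]);cv2.imwrite("pics/m2.png",cv2.resize(t,None,fx=3,fy=3,interpolation=3)[...,::-1])
np.set_printoptions(precision=4,suppress=True)
for n in("side","top"):
    d=np.load(n+".npz");C=cloud(n,d["D"]);ok=d["D"]>0
    m=ok&(C[...,2]>.325)&(C[...,2]<.40)&(C[...,0]>.4)&(C[...,1]<-.05)
    P=C[m][:,:2].astype(np.float32);print(n,"header",m.sum(),np.median(C[m][:,2]),cv2.minAreaRect(P))
    m=ok&(abs(C[...,2]-.047)<.006)&(abs(C[...,0]-.567)<.12)&(abs(C[...,1]-.175)<.12)
    P=C[m][:,:2].astype(np.float32);print("insert",m.sum(),np.median(C[m][:,2]),cv2.minAreaRect(P),P.mean(0))
    m=ok&(C[...,2]<.043)&(C[...,2]>.02)&(abs(C[...,0]-.567)<.14)&(abs(C[...,1]-.175)<.14)
    P=C[m][:,:2].astype(np.float32);print("walls",m.sum(),cv2.minAreaRect(P))
E
python3 b.py
```

```text
side header 3496 0.3463935250208885 ((1.143573522567749, -0.3733515441417694), (0.3566310405731201, 1.2797346115112305), 81.9540023803711)
insert 1261 0.04770646037740276 ((0.5704748034477234, 0.16601528227329254), (0.19059525430202484, 0.0786963552236557), 36.50612258911133) [0.5702 0.1691]
walls 851 ((0.5638629794120789, 0.1748484969139099), (0.21469414234161377, 0.11909960210323334), 36.078826904296875)
top header 6498 0.34660647763628183 ((0.6568986177444458, -0.30709952116012573), (0.33049893379211426, 0.1522444188594818), 53.463233947753906)
insert 926 0.047249896606093404 ((0.5765519142150879, 0.16462376713752747), (0.19010291993618011, 0.07404029369354248), 35.94303512573242) [0.5754 0.1641]
walls 394 ((0.5698031187057495, 0.17407044768333435), (0.21484221518039703, 0.11386118084192276), 36.05950164794922)
```

View pics/m1.png

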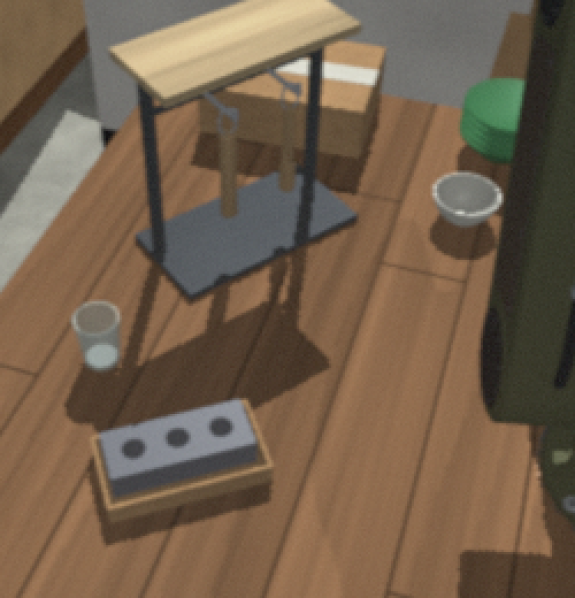

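View pics/m2.png

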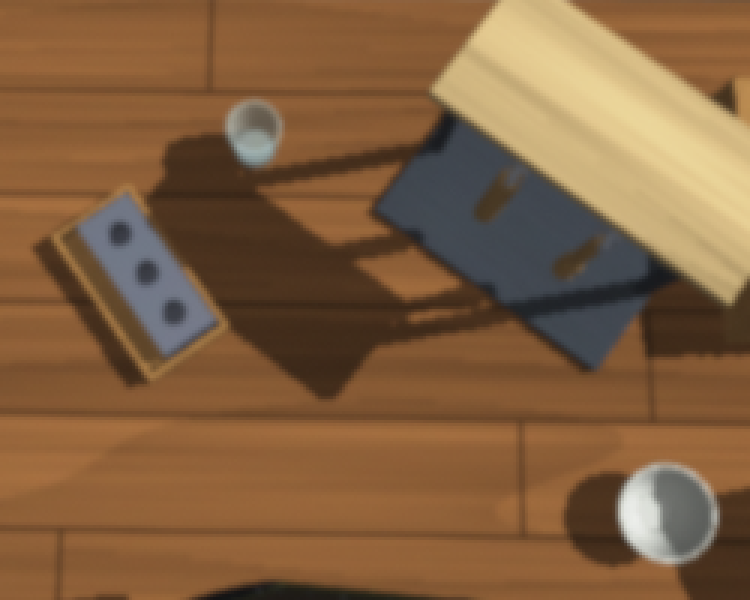

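```bash
cat >> h.py <<'E'
from scipy.optimize import least_squares
def axisfit(C,c0,zr,r,rad=.03):
    m=(C[...,2]>zr[0])&(C[...,2]<zr[1])&(np.hypot(C[...,0]-c0[0],C[...,1]-c0[1])<rad)
    P=C[m]
    f=least_squares(lambda p:np.hypot(P[:,0]-p[0],P[:,1]-p[1])-r,c0,loss="soft_l1",f_scale=.002)
    return f.x,m.sum(),np.median(abs(f.fun))
YS=np.deg2rad(-36.5)
def Rt(yaw,tilt):return Ro.from_euler("xyz",[np.pi,-tilt,yaw])
def go(pos,R,b=None):
    o=ctrl.get_obs();p,Rn=(o["ee_pos"],Ro.from_euler("xyz",o["eef_rot"])) if b is None else b
    s=Rn.inv().apply(np.array(pos)-p)/.05;w=(Rn.inv()*R).as_rotvec()
    print("row",np.round(s,3),np.round(w,3),"rows>=",round(max(np.linalg.norm(s),np.rad2deg(np.linalg.norm(w))/8.59),1));return np.array(pos),R
E
cat > c.py <<'E'
from h import *
np.set_printoptions(precision=4,suppress=True)
for n in("side","top"):
    d=np.load(n+".npz");C=cloud(n,np.where(d["D"]>0,d["D"],9))
    print(n,"L",axisfit(C,[.640,-.227],(.10,.22),.013),"R",axisfit(C,[.578,-.316],(.145,.22),.009),"Rfoot",axisfit(C,[.578,-.316],(.09,.12),.013))
    m=(abs(C[...,2]-.32)<.3)&(C[...,2]<.047);
    g=d["p"].astype(float).mean(2)
    for k,q in(("p1",(.62,.20)),("p2",(.573,.165)),("p3",(.526,.131))):
        u,v=proj(n,[*q,.047]);V,U=np.mgrid[:384,:512];w=(np.hypot(U-u,V-v)<9)
        th=np.percentile(g[w],10)+15;mm=w&(g<th);uv=[U[mm].mean(),V[mm].mean()];print(k,mm.sum(),at_z(n,uv,.047))
b=go([.42,-.2,.33],Rt(YS,np.deg2rad(40)))
E
python3 c.py
```

```text
side L (array([ 0.6402, -0.2302]), np.int64(206), np.float64(0.0011657811812453463)) R (array([ 0.5748, -0.3189]), np.int64(91), np.float64(0.0009433826193986743)) Rfoot (array([ 0.575 , -0.3179]), np.int64(46), np.float64(0.0012674362920905213))
p1 50 [0.6188 0.2001 0.047 ]
p2 50 [0.5717 0.1658 0.047 ]
p3 46 [0.5253 0.1317 0.047 ]
top L (array([ 0.6464, -0.2307]), np.int64(91), np.float64(0.0003351870167317937)) R (array([ 0.5807, -0.3191]), np.int64(46), np.float64(0.00033069245511318027)) Rfoot (array([ 0.5811, -0.319 ]), np.int64(22), np.float64(0.0003868616977207766))
p1 38 [0.6232 0.1984 0.047 ]
p2 38 [0.5762 0.1643 0.047 ]
p3 44 [0.5292 0.13   0.047 ]
row [ 6.639 -4.482 -2.211] [-0.338  0.642  0.928] rows>= 8.3
```

Call:
move_arm --pt "0.4 6.639 -4.482 -2.211 -0.338 0.642 0.928" --pt "0.4 6.639 -4.482 -2.211 -0.338 0.642 0.928" --pt "0.4 6.639 -4.482 -2.211 -0.338 0.642 0.928" --pt "0.4 6.639 -4.482 -2.211 -0.338 0.642 0.928" --pt "0.4 6.639 -4.482 -2.211 -0.338 0.642 0.928" --pt "0.4 6.639 -4.482 -2.211 -0.338 0.642 0.928" --pt "0.4 6.639 -4.482 -2.211 -0.338 0.642 0.928" --pt "0.4 6.639 -4.482 -2.211 -0.338 0.642 0.928" --pt "0.4 6.639 -4.482 -2.211 -0.338 0.642 0.928" --pt "0.4 6.639 -4.482 -2.211 -0.338 0.642 0.928" --pt "0.4 6.639 -4.482 -2.211 -0.338 0.642 0.928" --pt "0.4 6.639 -4.482 -2.211 -0.338 0.642 0.928" --grip_force 15

```text
time_s: 2.7
ee_pos: [0.4202, -0.1993, 0.33]
eef_rot: [3.14, -0.698, -0.633]
force: [-0.4, -0.4, 0.1]
grip_width: 0.0654
grip_force: 0.0
```

```bash
cat > d.py <<'E'
from h import *
np.set_printoptions(precision=4,suppress=True)
R=Rt(YS,np.deg2rad(40));z=R.apply([0,0,1])
g=np.array([.6433,-.2304,.155])+.005*z
b=go(g-.12*z,R);b=go(g-.02*z,R,b);print(ctrl.get_obs()["qpos"],z)
E
python3 d.py
```

```text
row [ 0.787 -2.15   2.927] [-0.001 -0.     0.003] rows>= 3.7
row [-0. -0.  2.] [0. 0. 0.] rows>= 2.0
[-0.4598 -0.3273  2.0229 -0.1631  0.7621  1.8229] [ 0.5167 -0.3823 -0.766 ]
```

Call:
move_arm --pt "0.4 0.787 -2.15 2.927 0 0 0.003" --pt "0.4 0.787 -2.15 2.927 0 0 0.003" --pt "0.4 0.787 -2.15 2.927 0 0 0.003" --pt "0.4 0.787 -2.15 2.927 0 0 0.003" --pt "0.4 0.787 -2.15 2.927 0 0 0.003" --pt "0.4 0.787 -2.15 2.927 0 0 0.003" --pt "0.4 0.787 -2.15 3.927 0 0 0.003" --pt "0.4 0.787 -2.15 3.927 0 0 0.003"

```text
time_s: 3.5
ee_pos: [0.6083, -0.2088, 0.1997]
eef_rot: [3.14, -0.691, -0.641]
force: [-0.8, 0.3, -0.1]
grip_width: 0.0658
grip_force: 0.0
```

```bash
cat > e.py <<'E'
import sys
from h import *
n=sys.argv[1]
ims=[]
for c in("side","top"):
    p,D=ctrl.camera(c);np.savez(c+n+".npz",p=p,D=D)
    u,v=proj(c,ctrl.get_obs()["ee_pos"]).astype(int);h=65
    u=min(max(u,h),511-h);v=min(max(v,h),383-h)
    ims.append(cv2.resize(p[v-h:v+h,u-h:u+h],(400,400),interpolation=3))
cv2.imwrite(f"pics/{n}.png",np.hstack(ims)[...,::-1])
o=ctrl.get_obs();print(o["ee_pos"],o["force"],o["time_s"])
E
python3 e.py s1
```

```text
[ 0.60864904 -0.20781423  0.20526857] [-0.05662337  0.38248233 -0.04844244] 3.6
```

View pics/s1.png

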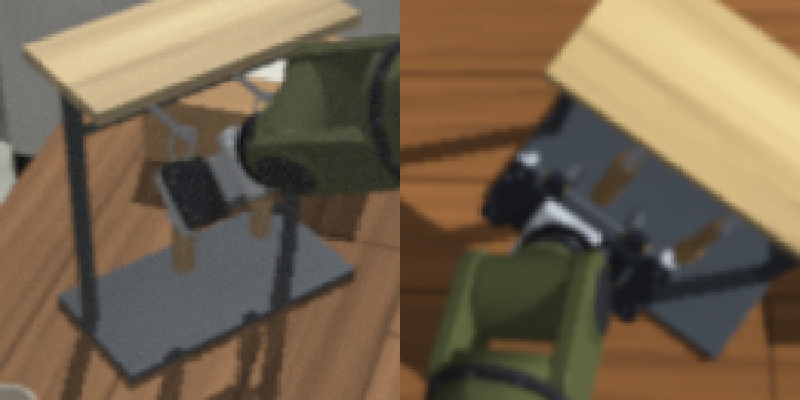

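```bash
cat > d.py <<'E'
from h import *
R=Rt(YS,np.deg2rad(40));z=R.apply([0,0,1])
g=np.array([.6433,-.2304,.155])+.005*z
b=go(g,R)
E
python3 d.py
```

```text
row [-0.014 -0.051  1.401] [ 0.002  0.    -0.004] rows>= 1.4
```

Call:
move_arm --pt "0.4 0 -0.02 0.5 0 0 0" --pt "0.4 0 -0.04 0.9 0 0 0" --pt "0.4 0 -0.05 1.2 0 0 0" --pt "0.4 0 -0.05 1.4 0 0 0" --pt "0.4 0 -0.05 1.4 0 0 0" --pt "0.4 0 -0.05 1.4 0 0 0"

```text
time_s: 4.2
ee_pos: [0.6472, -0.2315, 0.153]
eef_rot: [-3.139, -0.7, -0.642]
force: [0.3, 0.3, 0.3]
grip_width: 0.0657
grip_force: 0.0
```

```bash
python3 e.py s2
python3 - <<'E'
from h import *
np.set_printoptions(precision=4,suppress=True)
for n in("side","top"):
    d=np.load(n+"s2.npz");C=cloud(n,np.where(d["D"]>0,d["D"],9))
    print(n,axisfit(C,[.6433,-.2304],(.09,.14),.013))
E
```

```text
[ 0.64728516 -0.23132722  0.15277308] [ 0.00995531  0.01811834 -0.11266073] 4.3
side (array([ 0.6397, -0.2296]), np.int64(74), np.float64(0.0008005198801902917))
top (array([ 0.6465, -0.2311]), np.int64(8), np.float64(0.00037065239820471396))
```

View pics/s2.png

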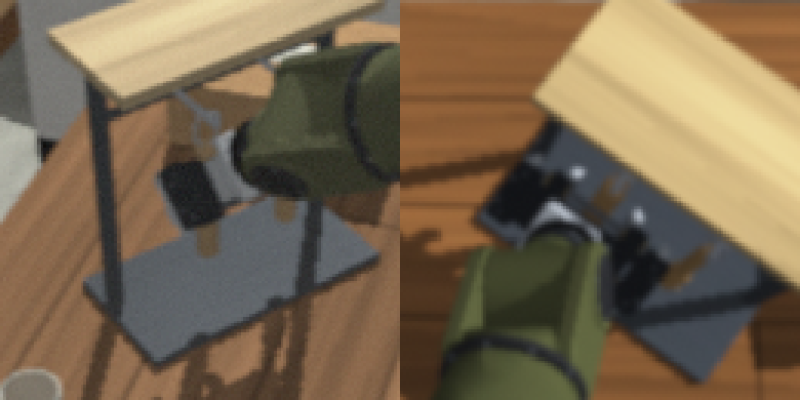

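Call:
move_arm --pt "-0.6 0 0 0 0 0 0" --pt "-0.6 0 0 0 0 0 0" --pt "-0.6 0 0 0 0 0 0" --pt "-0.6 0 0 0 0 0 0" --pt "-0.6 0 0 0 0 0 0" --pt "-0.6 0 0 0 0 0 0" --grip_force 30

```text
time_s: 4.9
ee_pos: [0.6473, -0.2314, 0.1513]
eef_rot: [-3.139, -0.698, -0.641]
force: [-0.7, -0.9, 1.0]
grip_width: 0.025
grip_force: 29.9
```

Call:
move_arm --pt "-0.6 0.1 0 -0.12 0 0 0" --pt "-0.6 0.2 0 -0.235 0 0 0" --pt "-0.6 0.296 0 -0.352 0 0 0" --pt "-0.6 0.296 0 -0.352 0 0 0" --pt "-0.6 0.296 0 -0.352 0 0 0"

```text
time_s: 5.4
ee_pos: [0.6473, -0.2314, 0.1746]
eef_rot: [-3.139, -0.699, -0.641]
force: [-0.7, -0.7, -1.6]
grip_width: 0.0255
grip_force: 29.9
```

Call:
move_arm --pt "-0.6 -0.15 0 -0.13 0 0 0" --pt "-0.6 -0.31 0 -0.26 0 0 0" --pt "-0.6 -0.5 0 -0.42 0 0 0" --pt "-0.6 -0.75 0 -0.63 0 0 0" --pt "-0.6 -1.15 0 -0.96 0 0 0" --pt "-0.6 -1.532 0 -1.286 0 0 0" --pt "-0.6 -1.532 0 -1.286 0 0 0" --pt "-0.6 -1.532 0 -1.286 0 0 0"

```text
time_s: 6.2
ee_pos: [0.5669, -0.1714, 0.1746]
eef_rot: [-3.139, -0.699, -0.641]
force: [0.2, 0.0, -1.2]
grip_width: 0.0252
grip_force: 29.9
```

```bash
cat > d.py <<'E'
from h import *
R=Rt(np.deg2rad(36),np.deg2rad(40));z=R.apply([0,0,1]);print(z)
go([.53,.02,.23],Rt(np.deg2rad(0),np.deg2rad(40)))
b=go([.621+.005*z[0],.199+.005*z[1],.145],R)
E
python3 d.py
```

```text
[ 0.5200261   0.37782108 -0.76604444]
row [-1.492 -2.635 -2.693] [ 0.409 -0.002 -0.49 ] rows>= 4.3
row [-3.092 -6.652 -1.806] [ 0.813 -0.002 -0.971] rows>= 8.5
```

Call:
move_arm --pt "-0.6 -1.492 -2.635 -2.693 0.409 -0.002 -0.49" --pt "-0.6 -1.492 -2.635 -2.693 0.409 -0.002 -0.49" --pt "-0.6 -1.492 -2.635 -2.693 0.409 -0.002 -0.49" --pt "-0.6 -1.492 -2.635 -2.693 0.409 -0.002 -0.49" --pt "-0.6 -1.492 -2.635 -2.693 0.409 -0.002 -0.49" --pt "-0.6 -3.092 -6.652 -1.806 0.813 -0.002 -0.971" --pt "-0.6 -3.092 -6.652 -1.806 0.813 -0.002 -0.971" --pt "-0.6 -3.092 -6.652 -1.806 0.813 -0.002 -0.971" --pt "-0.6 -3.092 -6.652 -1.806 0.813 -0.002 -0.971" --pt "-0.6 -3.092 -6.652 -1.806 0.813 -0.002 -0.971" --pt "-0.6 -3.092 -6.652 -1.806 0.813 -0.002 -0.971" --pt "-0.6 -3.092 -6.652 -1.806 0.813 -0.002 -0.971"

```text
time_s: 7.4
ee_pos: [0.6242, 0.2004, 0.1436]
eef_rot: [-3.14, -0.696, 0.626]
force: [-0.4, -0.2, -0.9]
grip_width: 0.0248
grip_force: 29.9
```

```bash
cat > f.py <<'E'
import sys
from h import *
np.set_printoptions(precision=4,suppress=True)
n0=sys.argv[1];r=float(sys.argv[2]);zt=float(sys.argv[3])
ee=np.array(ctrl.get_obs()["ee_pos"])
for n in("side","top"):
    d=np.load(n+n0+".npz");C=cloud(n,np.where(d["D"]>0,d["D"],9))
    c,k,e=axisfit(C,ee[:2]-.002,(ee[2]-.064,ee[2]-.025),.013)
    lo=axisfit(C,c,(ee[2]-.064,ee[2]-.045),.013,.02);
    m=(np.hypot(C[...,0]-c[0],C[...,1]-c[1])<.018)&(C[...,2]>.052)&(C[...,2]<ee[2]+.2)
    print(n,"axis",c,k,e,"low",lo[0],lo[1],"rel ee",c-ee[:2],"zmin",C[m][:,2].min(),"zmax",C[m][:,2].max())
    hi=axisfit(C,c,(ee[2]+.03,ee[2]+.08),.013,.02);print(" hi",hi)
E
python3 e.py s3; python3 f.py s3 .013 0
```

```text
[0.62407041 0.19978709 0.14515526] [-0.80467941 -0.28205084 -0.80329714] 7.5
side axis [0.618  0.1971] 74 0.0008588009121113854 low [0.6178 0.1973] 36 rel ee [-0.006  -0.0027] zmin 0.07675319102239986 zmax 0.2724689923562694
 hi (array([0.6184, 0.1963]), np.int64(123), np.float64(0.0008725438502803409))
top axis [0.6234 0.1966] 8 0.0005550087892884819 low [0.6234 0.1966] 0 rel ee [-0.0007 -0.0032] zmin 0.08091524273600138 zmax 0.2727758087588094
 hi (array([0.6242, 0.1957]), np.int64(47), np.float64(0.00034552959405603073))
  return _methods._mean(a, axis=axis, dtype=dtype,
  ret = ret.dtype.type(ret / rcount)
```

View pics/s3.png

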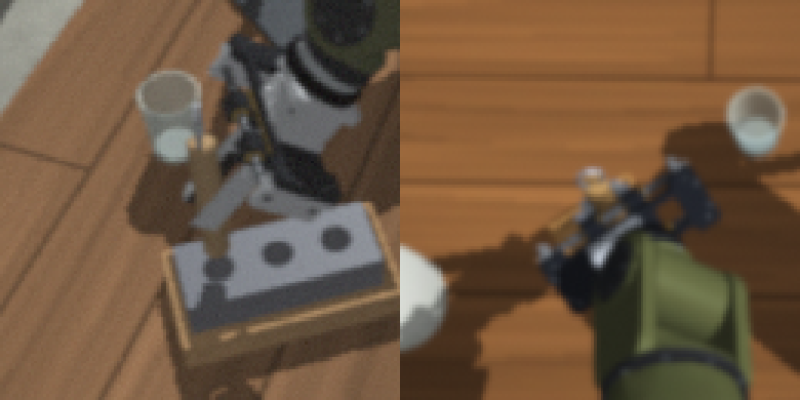

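```bash
cat > d.py <<'E'
from h import *
R=Rt(np.deg2rad(36),np.deg2rad(40));ee=np.array(ctrl.get_obs()["ee_pos"]);print(ee)
for dz in(0,-.0325,-.064):go(ee+[0,.0028,dz],R)
E
python3 d.py
```

```text
[0.62407041 0.19978709 0.14515526]
row [ 0.025 -0.045  0.021] [ 0.002 -0.    -0.002] rows>= 0.1
row [-0.393 -0.045  0.519] [ 0.002 -0.    -0.002] rows>= 0.7
row [-0.798 -0.046  1.002] [ 0.002 -0.    -0.002] rows>= 1.3
```

Call:
move_arm --pt "-0.6 0.025 -0.045 0.021 0 0 0" --pt "-0.6 -0.15 -0.045 0.23 0 0 0" --pt "-0.6 -0.3 -0.045 0.408 0 0 0" --pt "-0.6 -0.345 -0.045 0.462 0 0 0" --pt "-0.6 -0.37 -0.045 0.491 0 0 0" --pt "-0.6 -0.393 -0.045 0.519 0 0 0" --pt "-0.6 -0.393 -0.045 0.519 0 0 0"

```text
time_s: 8.2
ee_pos: [0.6241, 0.2032, 0.1126]
eef_rot: [-3.141, -0.698, 0.627]
force: [-0.4, -0.4, -1.1]
grip_width: 0.0254
grip_force: 29.9
```

Call:
move_arm --pt "-0.6 -0.026 0 0.031 0 0 0" --pt "-0.6 -0.051 0 0.061 0 0 0" --pt "-0.6 -0.077 0 0.092 0 0 0" --pt "-0.6 -0.077 0 0.092 0 0 0"

```text
time_s: 8.6
ee_pos: [0.6238, 0.2032, 0.1058]
eef_rot: [-3.141, -0.697, 0.626]
force: [-0.3, -0.2, 0.3]
grip_width: 0.025
grip_force: 29.9
```

Call:
move_arm --pt "-0.6 -0.051 0 0.061 0 0 0" --pt "-0.6 -0.103 0 0.123 0 0 0" --pt "-0.6 -0.154 0 0.184 0 0 0" --pt "-0.6 -0.206 0 0.245 0 0 0" --pt "-0.6 -0.206 0 0.245 0 0 0"

```text
time_s: 9.1
ee_pos: [0.6237, 0.2032, 0.0893]
eef_rot: [-3.14, -0.697, 0.626]
force: [-0.1, 0.5, -0.7]
grip_width: 0.0253
grip_force: 29.9
```

Call:
move_arm --pt "-0.6 -0.039 0 0.046 0 0 0" --pt "-0.6 -0.077 0 0.092 0 0 0" --pt "-0.6 -0.09 0 0.107 0 0 0" --pt "-0.6 -0.103 0 0.123 0 0 0" --pt "-0.6 -0.103 0 0.123 0 0 0"

```text
time_s: 9.6
ee_pos: [0.6239, 0.2033, 0.082]
eef_rot: [-3.141, -0.698, 0.627]
force: [0.3, -0.3, -0.8]
grip_width: 0.025
grip_force: 29.9
```

Still free; 1 mm steps to feel the floor.

Call:
move_arm --pt "-0.6 -0.013 0 0.0155 0 0 0" --pt "-0.6 -0.026 0 0.031 0 0 0" --pt "-0.6 -0.032 0 0.038 0 0 0" --pt "-0.6 -0.032 0 0.038 0 0 0"

```text
time_s: 10.0
ee_pos: [0.6245, 0.2035, 0.0807]
eef_rot: [3.141, -0.699, 0.627]
force: [-1.9, 0.2, 6.9]
grip_width: 0.0251
grip_force: 29.9
```

Call:
move_arm --pt "-0.6 -0.02 0 0.024 0 0 0" --pt "-0.6 -0.02 0 0.024 0 0 0" --pt "0.1 -0.02 0 0.024 0 0 0" --pt "0.1 -0.02 0 0.024 0 0 0" --pt "0.1 -0.02 0 0.024 0 0 0" --pt "0.1 -0.02 0 0.024 0 0 0" --pt "0.1 -0.02 0 -0.3 0 0 0" --pt "0.1 -0.02 0 -0.9 0 0 0" --pt "0.1 -0.02 0 -1.8 0 0 0" --pt "0.1 -0.02 0 -2.7 0 0 0" --pt "0.1 -0.02 0 -2.7 0 0 0"

```text
time_s: 11.1
ee_pos: [0.5529, 0.1507, 0.1872]
eef_rot: [3.137, -0.703, 0.629]
force: [1.4, 0.4, -0.7]
grip_width: 0.0513
grip_force: 0.0
```

```bash
python3 e.py s4
cat > g.py <<'E'
from h import *
np.set_printoptions(precision=4,suppress=True)
for n in("side","top"):
    d=np.load(n+"s4.npz");C=cloud(n,np.where(d["D"]>0,d["D"],9))
    print(n,"p1 lo",axisfit(C,[.621,.2005],(.055,.10),.013),"hi",axisfit(C,[.621,.2005],(.11,.155),.013))
    print("R",axisfit(C,[.578,-.318],(.145,.22),.009))
    m=(np.hypot(C[...,0]-.621,C[...,1]-.2)<.02)&(C[...,2]<.3);print("top z",C[m][:,2].max())
RS=Rt(YS,np.deg2rad(40))
a=go([.50,.02,.27],Rt(0,np.deg2rad(40)))
z=RS.apply([0,0,1]);g=np.array([.5778,-.3190,.155])+.005*z
b=go(g-.12*z,RS);c=go([.45,-.21,.27],RS);print(ctrl.get_obs()["qpos"])
E
python3 g.py
```

```text
[0.55331709 0.15165144 0.18318772] [ 0.51069603  1.07605682 -1.21570289] 11.2
side p1 lo (array([0.6174, 0.2013]), np.int64(83), np.float64(0.0005782222861196069)) hi (array([0.617 , 0.2016]), np.int64(89), np.float64(0.0007347384473853115))
R (array([ 0.5749, -0.3185]), np.int64(94), np.float64(0.0011001164289730818))
top z 0.2117059941318046
top p1 lo (array([0.6232, 0.2004]), np.int64(25), np.float64(0.00021536487064603878)) hi (array([0.6228, 0.2012]), np.int64(27), np.float64(0.0004474394032881069))
R (array([ 0.5807, -0.3191]), np.int64(46), np.float64(0.0004346233053811859))
top z 0.2114681041114108
row [-0.725  1.509 -2.878] [-0.402 -0.001  0.48 ] rows>= 4.2
row [-3.493  6.505 -4.498] [-0.812 -0.001  0.968] rows>= 8.6
row [-3.41   4.65  -5.133] [-0.812 -0.001  0.968] rows>= 8.4
[0.0436 0.1333 1.969  0.7402 0.5522 0.4423]
```

View pics/s4.png

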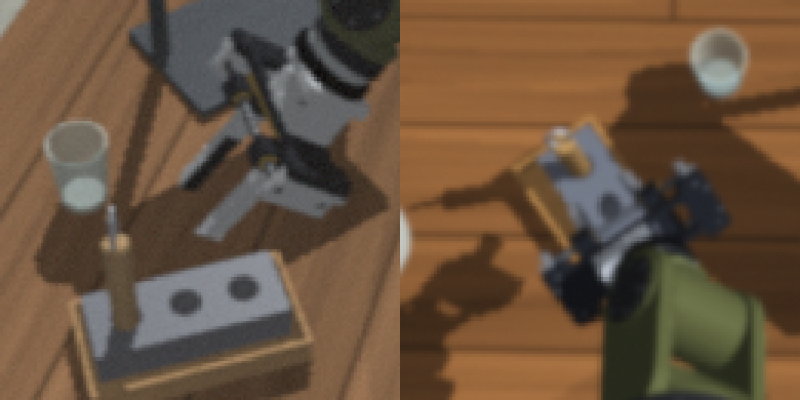

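```bash
cat > k.py <<'E'
from h import *
np.set_printoptions(precision=4,suppress=True)
def prof(f,n,c,lab):
    d=np.load(f);C=cloud(n,np.where(d["D"]>0,d["D"],9));m=(np.hypot(C[...,0]-c[0],C[...,1]-c[1])<.02)&(C[...,2]<.3)&(C[...,2]>.05)
    Z=np.sort(C[m][:,2]);w=C[m]
    g=d["p"][m];wood=(g[:,0].astype(int)-g[:,2])>25
    print(lab,n,"top5",Z[-5:],"woodtop",np.sort(w[wood][:,2])[-6:])
for n,c0,c1 in(("side",[.6402,-.2302],[.6174,.2013]),("top",[.6464,-.2307],[.6232,.2004])):
    prof(n+".npz",n,c0,"hang");prof(n+"s3.npz",n,np.array(c1)-[0,.0045],"held");prof(n+"s4.npz",n,c1,"home")
E
python3 k.py
```

```text
hang side top5 [0.2768 0.2769 0.2789 0.279  0.2837] woodtop [0.2361 0.2365 0.2371 0.2373 0.238  0.2382]
held side top5 [0.2696 0.2707 0.2714 0.2725 0.2725] woodtop [0.2302 0.2303 0.2331 0.2382 0.2533 0.2585]
home side top5 [0.2061 0.2067 0.2072 0.2081 0.2117] woodtop [0.1677 0.1679 0.1693 0.1698 0.1725 0.1781]
hang top top5 [0.2755 0.2758 0.2764 0.2771 0.2866] woodtop [0.2321 0.2328 0.233  0.2347 0.2349 0.236 ]
held top top5 [0.2704 0.2709 0.2712 0.2724 0.2728] woodtop [0.2587 0.261  0.262  0.2672 0.2704 0.2709]
home top top5 [0.2011 0.203  0.2044 0.208  0.2115] woodtop [0.1938 0.1946 0.1995 0.2006 0.203  0.2044]
```

Call:
move_arm --pt "0.4 -0.725 1.509 -2.878 -0.402 0 0.48" --pt "0.4 -0.725 1.509 -2.878 -0.402 0 0.48" --pt "0.4 -0.725 1.509 -2.878 -0.402 0 0.48" --pt "0.4 -0.725 1.509 -2.878 -0.402 0 0.48" --pt "0.4 -3.41 4.65 -5.133 -0.812 0 0.968" --pt "0.4 -3.41 4.65 -5.133 -0.812 0 0.968" --pt "0.4 -3.41 4.65 -5.133 -0.812 0 0.968" --pt "0.4 -3.41 4.65 -5.133 -0.812 0 0.968" --pt "0.4 -3.41 4.65 -5.133 -0.812 0 0.968" --pt "0.4 -3.41 4.65 -5.133 -0.812 0 0.968" --pt "0.4 -3.41 4.65 -5.133 -0.812 0 0.968"

```text
time_s: 12.3
ee_pos: [0.4505, -0.2095, 0.268]
eef_rot: [3.141, -0.695, -0.635]
force: [-0.8, 0.0, -0.4]
grip_width: 0.0655
grip_force: 0.0
```

```bash
cat > d.py <<'E'
from h import *
R=Rt(YS,np.deg2rad(40));z=R.apply([0,0,1])
g=np.array([.5780,-.3190,.162])+.005*z
b=go(g-.09*z,R);go(g,R,b)
E
python3 d.py
```

```text
row [1.211 0.247 2.075] [-0.001  0.003  0.002] rows>= 2.4
row [-0.   0.   1.8] [0. 0. 0.] rows>= 1.8
```

```bash
sed -i 's/.162/.152/' d.py; python3 d.py
```

```text
row [1.083 0.247 2.229] [-0.001  0.003  0.002] rows>= 2.5
row [-0.   0.   1.8] [0. 0. 0.] rows>= 1.8
```

Call:
move_arm --pt "0.4 0.55 0.25 1.1 0 0.003 0.002" --pt "0.4 1.083 0.247 2.229 0 0.003 0.002" --pt "0.4 1.083 0.247 2.229 0 0.003 0.002" --pt "0.4 1.083 0.247 2.229 0 0.003 0.002" --pt "0.4 1.083 0.247 2.229 0 0.003 0.002" --pt "0.4 1.083 0.247 2.8 0 0.003 0.002" --pt "0.4 1.083 0.247 3.3 0 0.003 0.002" --pt "0.4 1.083 0.247 3.7 0 0.003 0.002" --pt "0.4 1.083 0.247 4.029 0 0.003 0.002" --pt "0.4 1.083 0.247 4.029 0 0.003 0.002" --pt "0.4 1.083 0.247 4.029 0 0.003 0.002"

```text
time_s: 13.4
ee_pos: [0.5802, -0.3204, 0.1508]
eef_rot: [-3.14, -0.701, -0.638]
force: [0.0, -0.2, 0.8]
grip_width: 0.0662
grip_force: 0.0
```

```bash
python3 e.py s5
```

```text
[ 0.58026527 -0.32075137  0.15132218] [-0.36774473 -0.40744136 -0.61696359] 13.5
```

View pics/s5.png

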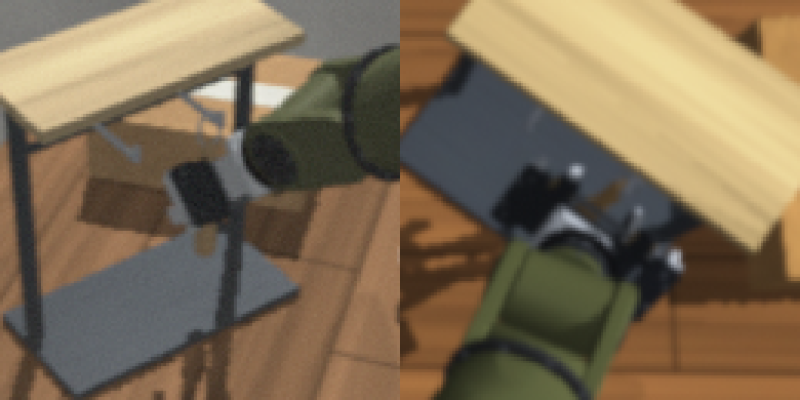

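The waisted muddler sits between the fingers (top pane: muddler at (605,190), fingertips at (575,170) and (637,210)). Close, then lift.

Call:
move_arm --pt "-0.75 0 0 0 0 0 0" --pt "-0.75 0 0 0 0 0 0" --pt "-0.75 0 0 0 0 0 0" --pt "-0.75 0 0 0 0 0 0" --pt "-0.75 0 0 0 0 0 0" --pt "-0.75 0 0 0 0 0 0" --pt "-0.75 0 0 0 0 0 0" --grip_force 30

```text
time_s: 14.2
ee_pos: [0.5803, -0.3213, 0.1498]
eef_rot: [-3.14, -0.7, -0.639]
force: [1.1, 0.0, 0.3]
grip_width: 0.0175
grip_force: 30.0
```

Call:
move_arm --pt "-0.75 0.1 0 -0.12 0 0 0" --pt "-0.75 0.2 0 -0.235 0 0 0" --pt "-0.75 0.296 0 -0.352 0 0 0" --pt "-0.75 0.296 0 -0.352 0 0 0" --pt "-0.75 0.296 0 -0.352 0 0 0"

```text
time_s: 14.7
ee_pos: [0.5802, -0.3214, 0.1732]
eef_rot: [-3.14, -0.701, -0.639]
force: [-0.3, 0.4, -2.2]
grip_width: 0.0175
grip_force: 30.0
```

Call:
move_arm --pt "-0.75 -0.15 0 -0.13 0 0 0" --pt "-0.75 -0.31 0 -0.26 0 0 0" --pt "-0.75 -0.5 0 -0.42 0 0 0" --pt "-0.75 -0.75 0 -0.63 0 0 0" --pt "-0.75 -1.15 0 -0.96 0 0 0" --pt "-0.75 -1.532 0 -1.286 0 0 0" --pt "-0.75 -1.532 0 -1.286 0 0 0" --pt "-0.75 -1.532 0 -1.286 0 0 0"

```text
time_s: 15.5
ee_pos: [0.4997, -0.2615, 0.173]
eef_rot: [-3.14, -0.701, -0.639]
force: [0.6, 0.2, -1.2]
grip_width: 0.0172
grip_force: 30.0
```

```bash
cat > d.py <<'E'
from h import *
R=Rt(np.deg2rad(36),np.deg2rad(40))
go([.45,-.05,.24],Rt(np.deg2rad(0),np.deg2rad(40)))
go([.50,.10,.24],R)
# home p1 TCP was (.6241,.2033); pocket2 is 58 mm back along tray x
go([.6241-.058*np.cos(.628)-.0004,.2033-.058*np.sin(.628),.145],R)
E
python3 d.py
```

```text
row [-1.673 -2.809 -3.162] [ 0.41  -0.004 -0.489] rows>= 4.5
row [-2.427 -5.814 -3.793] [ 0.815 -0.004 -0.969] rows>= 8.4
row [-3.342 -7.838 -2.075] [ 0.815 -0.004 -0.969] rows>= 8.8
```

Call:
move_arm --pt "-0.75 -1.673 -2.809 -3.162 0.41 -0.004 -0.489" --pt "-0.75 -1.673 -2.809 -3.162 0.41 -0.004 -0.489" --pt "-0.75 -1.673 -2.809 -3.162 0.41 -0.004 -0.489" --pt "-0.75 -1.673 -2.809 -3.162 0.41 -0.004 -0.489" --pt "-0.75 -2.427 -5.814 -3.793 0.815 -0.004 -0.969" --pt "-0.75 -2.427 -5.814 -3.793 0.815 -0.004 -0.969" --pt "-0.75 -2.427 -5.814 -3.793 0.815 -0.004 -0.969" --pt "-0.75 -2.427 -5.814 -3.793 0.815 -0.004 -0.969" --pt "-0.75 -2.427 -5.814 -3.793 0.815 -0.004 -0.969" --pt "-0.75 -2.427 -5.814 -3.793 0.815 -0.004 -0.969" --pt "-0.75 -2.427 -5.814 -3.793 0.815 -0.004 -0.969" --pt "-0.75 -2.427 -5.814 -3.793 0.815 -0.004 -0.969"

```text
time_s: 16.7
ee_pos: [0.5005, 0.0994, 0.2396]
eef_rot: [-3.14, -0.697, 0.625]
force: [0.2, 1.7, -0.9]
grip_width: 0.0175
grip_force: 30.0
```

```bash
python3 d.py
```

```text
row [-1.963  1.829 -1.659] [-0.404  0.001  0.479] rows>= 4.2
row [ 0.004 -0.016 -0.007] [ 0.     0.001 -0.002] rows>= 0.0
row [ 0.359 -0.235  2.77 ] [ 0.     0.001 -0.002] rows>= 2.8
```

Call:
move_arm --pt "-0.75 0.12 -0.08 0.9 0 0 0" --pt "-0.75 0.24 -0.16 1.8 0 0 0" --pt "-0.75 0.32 -0.21 2.4 0 0 0" --pt "-0.75 0.359 -0.235 2.77 0 0 0" --pt "-0.75 0.359 -0.235 2.77 0 0 0" --pt "-0.75 0.359 -0.235 2.77 0 0 0" --pt "-0.75 0.359 -0.235 2.77 0 0 0"

```text
time_s: 17.4
ee_pos: [0.5764, 0.1692, 0.1463]
eef_rot: [-3.141, -0.699, 0.627]
force: [0.8, 1.0, -0.7]
grip_width: 0.0172
grip_force: 30.0
```

```bash
cat > m.py <<'E'
from h import *
np.set_printoptions(precision=4,suppress=True)
ee=np.array(ctrl.get_obs()["ee_pos"])
for n,h,q in(("side",(.5717,.1658),(.6174,.2013)),("top",(.5762,.1643),(.6232,.2004))):
    d=np.load(n+"s6.npz");C=cloud(n,np.where(d["D"]>0,d["D"],9))
    h2=np.array(q)-.058*np.array([np.cos(.628),np.sin(.628)]);c0=(np.array(h)+h2)/2
    print(n,"hole",h,"from p1",h2)
    for k,zr,r in(("foot",(.078,.112),.013),("handle",(.19,.222),.009)):
        c,N,e=axisfit(C,c0,zr,r,.024);print(k,c,N,e,"need",c0-c)
    m=(np.hypot(C[...,0]-c[0],C[...,1]-c[1])<.015)&(C[...,2]<.4)&(C[...,2]>.05);Z=np.sort(C[m][:,2]);print(Z[:3],Z[-4:])
E
python3 e.py s6; python3 m.py
```

```text
[0.57649995 0.16919662 0.14633505] [ 1.34769055 -0.03783239 -1.39381606] 17.5
side hole (0.5717, 0.1658) from p1 [0.5705 0.1672]
foot [0.5713 0.1658] 55 0.0006411943931800609 need [-0.0002  0.0008]
handle [0.5709 0.1655] 55 0.0006809122893082116 need [0.0002 0.001 ]
[0.0507 0.0809 0.0816] [0.2732 0.2745 0.2767 0.2776]
top hole (0.5762, 0.1643) from p1 [0.5763 0.1663]
foot [0.577  0.1658] 6 0.00033703812844093194 need [-0.0007 -0.0005]
handle [0.5764 0.1653] 16 0.0003944908725675815 need [-0.0002  0.    ]
[0.0799 0.0849 0.0909] [0.2742 0.2746 0.2747 0.276 ]
```

View pics/s6.png

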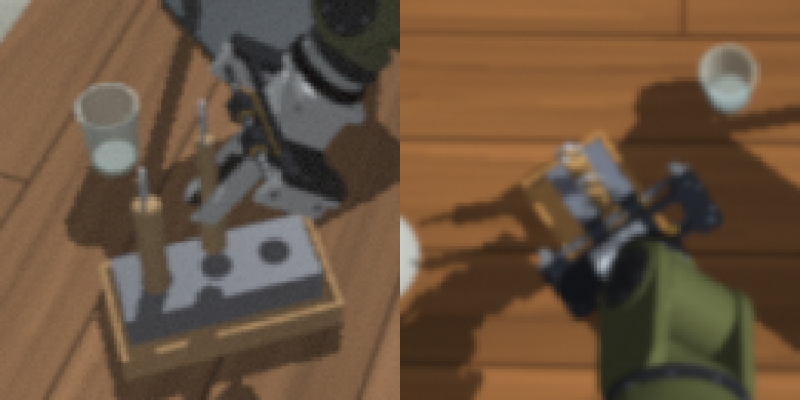

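Call:
move_arm --pt "-0.75 -0.15 0 0.18 0 0 0" --pt "-0.75 -0.3 0 0.358 0 0 0" --pt "-0.75 -0.36 0 0.429 0 0 0" --pt "-0.75 -0.4 0 0.477 0 0 0" --pt "-0.75 -0.42 0 0.5 0 0 0" --pt "-0.75 -0.437 0 0.521 0 0 0" --pt "-0.75 -0.437 0 0.521 0 0 0"

```text
time_s: 18.2
ee_pos: [0.5765, 0.1697, 0.1114]
eef_rot: [-3.14, -0.698, 0.627]
force: [-0.4, 0.6, -1.0]
grip_width: 0.0176
grip_force: 30.0
```

Call:
move_arm --pt "-0.75 -0.026 0 0.031 0 0 0" --pt "-0.75 -0.051 0 0.061 0 0 0" --pt "-0.75 -0.077 0 0.092 0 0 0" --pt "-0.75 -0.077 0 0.092 0 0 0"

```text
time_s: 18.6
ee_pos: [0.5763, 0.1698, 0.1048]
eef_rot: [-3.139, -0.697, 0.627]
force: [0.2, -0.4, -1.0]
grip_width: 0.0168
grip_force: 30.0
```

Call:
move_arm --pt "-0.75 -0.051 0 0.061 0 0 0" --pt "-0.75 -0.103 0 0.123 0 0 0" --pt "-0.75 -0.154 0 0.184 0 0 0" --pt "-0.75 -0.206 0 0.245 0 0 0" --pt "-0.75 -0.206 0 0.245 0 0 0"

```text
time_s: 19.1
ee_pos: [0.5761, 0.1697, 0.0884]
eef_rot: [-3.139, -0.697, 0.627]
force: [-0.0, -0.2, -1.2]
grip_width: 0.0173
grip_force: 30.0
```

Call:
move_arm --pt "-0.75 -0.039 0 0.046 0 0 0" --pt "-0.75 -0.065 0 0.077 0 0 0" --pt "-0.75 -0.077 0 0.092 0 0 0" --pt "-0.75 -0.077 0 0.092 0 0 0"

```text
time_s: 19.5
ee_pos: [0.5763, 0.1698, 0.083]
eef_rot: [-3.14, -0.698, 0.627]
force: [0.6, -0.4, -1.5]
grip_width: 0.0172
grip_force: 30.0
```

Call:
move_arm --pt "-0.75 -0.013 0 0.0155 0 0 0" --pt "-0.75 -0.026 0 0.031 0 0 0" --pt "-0.75 -0.039 0 0.046 0 0 0" --pt "-0.75 -0.039 0 0.046 0 0 0"

```text
time_s: 19.9
ee_pos: [0.5763, 0.1698, 0.08]
eef_rot: [-3.14, -0.698, 0.627]
force: [0.6, -0.8, -1.6]
grip_width: 0.0176
grip_force: 30.0
```

Call:
move_arm --pt "-0.75 -0.01 0 0.012 0 0 0" --pt "-0.75 -0.02 0 0.024 0 0 0" --pt "-0.75 -0.02 0 0.024 0 0 0"

```text
time_s: 20.2
ee_pos: [0.5768, 0.1699, 0.0792]
eef_rot: [-3.14, -0.699, 0.627]
force: [-1.4, -0.5, 5.2]
grip_width: 0.0171
grip_force: 30.0
```

Call:
move_arm --pt "-0.75 0 0 0 0 0 0" --pt "-0.75 0 0 0 0 0 0" --pt "0.0 0 0 0 0 0 0" --pt "0.0 0 0 0 0 0 0" --pt "0.0 0 0 0 0 0 0" --pt "0.0 0 0 0 0 0 0" --pt "0.0 0 0 -0.3 0 0 0" --pt "0.0 0 0 -0.9 0 0 0" --pt "0.0 0 0 -1.8 0 0 0" --pt "0.0 0 0 -2.7 0 0 0" --pt "0.0 0 0 -2.7 0 0 0" --pt "0.0 0 0 -2.7 0 0 0"

```text
time_s: 21.4
ee_pos: [0.5065, 0.1185, 0.1828]
eef_rot: [-3.142, -0.699, 0.627]
force: [0.2, 0.0, -0.5]
grip_width: 0.0474
grip_force: 0.0
```

```bash
python3 e.py s7
python3 - <<'E'
from h import *
np.set_printoptions(precision=4,suppress=True)
for n,a,b in(("side",(.6174,.2013),(.571,.166)),("top",(.6232,.2004),(.5765,.1655))):
    d=np.load(n+"s7.npz");C=cloud(n,np.where(d["D"]>0,d["D"],9))
    for c,r,zr in((a,.013,(.06,.10)),(a,.013,(.11,.155)),(b,.009,(.07,.10)),(b,.009,(.11,.155))):
        f=axisfit(C,c,zr,r,.022);m=(np.hypot(C[...,0]-c[0],C[...,1]-c[1])<.016)&(C[...,2]<.26);print(n,f[0],f[1],np.sort(C[m][:,2])[-3:])
E
```

```text
[0.50625364 0.11896082 0.18099998] [-0.42768782  0.49923376  0.25923878] 21.5
side [0.6177 0.1998] 74 [0.2083 0.2091 0.2094]
side [0.6176 0.2   ] 95 [0.2083 0.2091 0.2094]
side [0.5705 0.1666] 37 [0.2081 0.2099 0.2115]
side [0.5708 0.1661] 62 [0.2081 0.2099 0.2115]
top [0.6234 0.1996] 19 [0.2077 0.2081 0.2091]
top [0.6235 0.1997] 30 [0.2077 0.2081 0.2091]
top [0.5766 0.1656] 9 [0.2061 0.2083 0.2099]
top [0.5766 0.1656] 18 [0.2061 0.2083 0.2099]
```

View pics/s7.png

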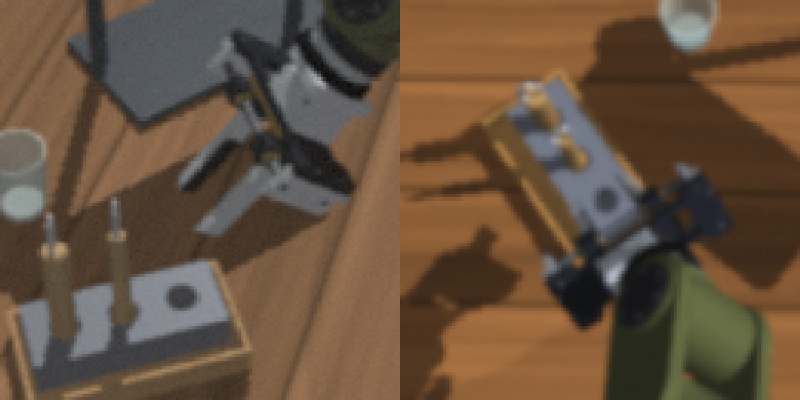

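Both stand upright at the same height in pockets 1 and 2, with the gripper clear of them (side pane: rods at (57,290) and (122,275)); handing in.

```bash
python3 -c "
from station import ctrl
print(ctrl.hand_in())"
```

```text
the job is handed in; nothing more can be done
None
```

The straight muddler is home in pocket 1 and the waisted one in pocket 2, both upright and released. The crockery was not touched. I handed the job in after about 21.5 s of robot time; the hand-in call returned no verdict.

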